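Thread the ram rod through the hand press bushings

ROBOT

A 7-joint arm with a two-finger parallel gripper is mounted at the origin on the work surface. World frame = base frame: x ahead of the robot, y to its left, z up, the work surface at z = 0. Lengths are in mm, angles in degrees, forces in N, time in s.
With the tool pointing down it reaches from about 400 to 875 mm from the base axis. Payload 6.5 kg.
Tool frame: the origin (TCP) lies at the very end of the fingers, on their centre line; the grasp point (between the pads) lies 19 mm behind it (robot.grip_point_offset is the distance from the TCP to the grasp point, in mm); z points along the fingers, y is the direction in which the jaws open and shut (so a half turn about z gives the same grasp; the last joint's range is limited). The gripper opens to 88 mm and grips with 3 to 60 N. Pads are 18 mm wide; open, the fingers measure 123 mm over their backs; the gripper's body (75 mm by 187 mm) begins 45 mm behind the grasp point.
Start: joints at [-78.335, 30.733, -0.252, 88.115, 0.149, 61.152, -4.079], TCP at [173.245, 626.479, 238.716] pointing down, gripper open.
Joint ranges: [-154.64, 154.64], [-21.42, 123.67], [-72.66, 72.17], [13.99, 137.28], [-74.86, 254.86], [10.95, 109.41], [-158.01, 158.01]. Speed limits (degrees/s): [136.94, 136.94, 180, 180, 180, 180, 180].

INTERFACE

Orientations are given as [roll, pitch, yaw] about the fixed x, y, z axes, in that order (R = Rz(yaw) Ry(pitch) Rx(roll)).
In Python, from station import robot gives the robot as it stands.
- The arm moves only by the tool move_arm, never from a script. Its argument "series" is a list of rows, each an object with "fingers": the finger opening in m, from 0 to 0.0881; "xyz": the shift along the tool's x, y, z in m, a list of three; "spin": the turn about the tool's z in rad. A call has 1 to 10 rows; each row shifts and turns the commanded pose from where the row before left it, along the tool's axes as they then stand; what a row does not reach is not made up. A row lasts 1/12 s, in which the tool goes at most 41.7 mm and 7.16 degrees, less where a joint would pass 70% of its speed; a pose out of reach is approached as far as the arm can. A call with a gripper value outside its range is refused whole. The fingers move at their own pace and stop on an object; "squeeze" is the grip in N (left out, the last holds). Time passes only in rows, so rows that do not move let the fingers close. It gives the time, the measured TCP pose, the force and the opening at its end, in the units of the state.
- robot.state(): the state, without advancing time (a new reading comes with each control period).
- robot.get_image(name): name is "scene" or "top" or "wrist"; returns (picture, depth): 480x640x3 uint8, blue, green, red; 480x640 float32, mm along the optical axis (not along the pixel's ray), 0 where there is no reading.
- robot.camera_info(name): a dict with "fov_y" (degrees; the focal length in pixels is half the picture's height over the tangent of half this angle, whatever the lens; pixels are square), "cx", "cy" (the principal point, pixels), "R" (3x3) and "t" (3): a world point X has camera coordinates R X + t. Camera axes: x right, y down, z forward; pixel columns grow to the right and rows downward; lengths in mm; the calibration is good to about 2 mm. A picture is of the moment at which its call begins: read the wrist's pose just before it. camera_info takes no time and is no camera call; for the wrist camera it gives the pose at the moment of the call.
- robot.hand_in(): hands the job in, once; it reports no verdict.
The state is a dict: "clock": time; "q": joint angles; "joint_vel": joint speeds; "tau": joint torques, N m; "position": TCP position; "ee_rot": TCP orientation; "wrist_force": force on the tool from outside, world axes, zero at the start; "wrist_torque": the same for the moment, N m; "width": finger opening in mm.
Only numpy, scipy, OpenCV 4.12 (cv2) and the standard library are available. Lean on these libraries where they do the work, as an engineer would, in place of code of your own. Each camera call takes 0.05 s, during which the arm holds its last target.

TASK

The finished ram rod of the little hand press is clamped upright in the pin vise: slide the vise jaw open until its fork is clear of the rod's collar, then lift the rod out. Thread it, tip down, through the press's upper brass bushing and on through the lower one, and finish still holding it there with the tip sticking out under the lower bushing but clear of the anvil. Keep the rod upright all the way and leave the other things on the desk where they are.

Things in the scene. Friction and masses are not known exactly. Their poses are not given: they have to be found in the camera images.
- vise: Grey upright pin vise, fixed to the desk: foot 190 x 80 mm, 10 mm thick. Origin on the desk right under the rod socket's axis. Its +x points to the fixed jaw (a grey U-shaped post, top 117 mm above the desk, that stands round three sides of the shaft with 1.5 mm gaps; the rod's collar rests on its top), its -x to the sliding steel jaw and the way that jaw opens, z up. The rod's tip, 11 mm above the desk, hangs in a 12 mm wide socket whose mouth is 30 mm above the desk.
- jaw (a joint): Sliding jaw of the vise, m: 0 is closed, 0.040 fully open at its stop; it moves along the vise's -x, with about 3 N of friction, and stays where it is left. It starts closed or nearly so. Its steel block (40 mm wide) carries on top a two-pronged fork, 125 to 133 mm above the desk, whose prongs lie over the rod's collar, either side of the red grip; the fork is clear of the collar from about 0.020 on.
- jaw_grip (a point): Point in the jaw's handle, an upright black post 14 mm in diameter, 66 to 136 mm above the desk; this point lies on the post's axis 120 mm above the desk and, with the jaw closed, 66 mm from the vise origin along the vise's -x. It moves with the jaw. The steel block in front of the post (towards the rod) begins 25 mm from the post's surface.
- rod: The ram rod, loose, about 0.17 kg, upright in the vise, its collar resting on the fixed jaw: steel shaft 10 mm in diameter with its last 6 mm tapering to 6 mm at the tip; brass collar 28 mm in diameter from 106 to 112 mm above the tip; red round grip 16 mm in diameter from 112 to 162 mm above the tip. Origin at the centre of the tip, z along the rod towards the grip.
- rod_grip (a point): Point on the rod's axis in the red grip, 140 mm above the tip.
- press: Small dark cast-iron hand press, fixed to the desk: base 160 x 100 mm, 10 mm thick, a steel anvil disc on it with its top 12 mm above the desk under the bushings; column 36 x 44 mm centred 78 mm from the bushing axis along the press's +x, 114 mm high; two arms reach from it towards -x. Short black lever slanting back and up beside the column to 166 mm high, its ball 125 mm along +x and 36 mm along -y of the bushing axis. Origin on the desk under the bushing axis, z up.
- upper_bushing (a point): Centre of the top mouth of the upper brass bushing, 110 mm above the desk; an upright bore 13 mm in diameter, 14 mm long, in a brass block 34 mm square; nothing of the arm stands above this height.
- lower_bushing (a point): Centre of the BOTTOM mouth of the lower brass bushing, 44 mm above the desk; the same 13 mm bore, 14 mm long (44 to 58 mm), straight below the upper one. 32 mm above the anvil.
- cocking_ring: Bystander: chrome shutter cocking ring, 56 mm outside, 8 mm high, lying flat. Origin at the centre of its underside.
- counter_dial: Bystander: brass film counter dial, 36 mm in diameter, 11 mm high. Origin at the centre of its underside.
- lens_hood: Bystander: matte black flared lens hood, 72 mm wide, 34 mm high. Origin at the centre of its underside.
- lens_spanner: Bystander: white nylon lens spanner lying flat, 122 x 36 mm, 6 mm thick. Origin at the centre of its underside.
- screwdriver: Bystander: screwdriver with a dark wooden handle, 150 mm long, lying on the desk.
- screw_jar: Bystander: amber glass screw jar with a metal cap, 48 mm wide, 50 mm high. Origin at the centre of its underside.
Things that resemble listed ones, but are neither listed nor needed, are in the scene too. What is shaped like the press but orange is not meant.

How it is judged:
By the outcome, as a careful person would: the job done as asked, in the order asked, and still so for the second after the job is handed in, while the arm keeps its last pose, push and grip.
It also fails if it takes over 58 s, if anything falls off the work surface, if the arm or the gripper's body presses on something with over 40 N, if the wrist force passes 120 N, or if a joint passes its speed limit or range.

## Working session

There is one attempt and no reset: what is moved stays moved. The work goes in short steps, Python scripts to look and compute and a tool call to move; the robot and the scene stay as the last step left them, time stands still between calls to the robot, and variables do not carry over. Pictures are saved under pics/ and viewed, and the job is handed in when it is done.

Besides the shell and the picture viewer there is one more tool, called after ">>>" as name(argument=value, ...) on one line, values as JSON. move_arm: Moves the arm, as the interface text tells. Its arguments: {"type":"object","properties":{"series":{"type":"array","items":{"type":"object","properties":{"fingers":{"type":"number"},"xyz":{"type":"array","items":{"type":"number"}},"spin":{"type":"number"}}}},"squeeze":{"type":"number"}},"required":["series"]}

```bash
mkdir -p pics; ls
python3 - <<'E'
from station import robot
import cv2,numpy as np
print(robot.state())
for n in ("scene","top"):
    im,d=robot.get_image(n); cv2.imwrite(f"pics/{n}0.png",im); np.save(f"pics/{n}0.npy",d); cv2.imwrite(f"pics/{n}0_raw.png",im)
    print(n,robot.camera_info(n))
E
```

```text
pics
{'clock': 0.0, 'q': array([-78.33461029,  30.77920025,  -0.25362642,  88.16925367,
         0.14865191,  61.15170394,  -4.07865702]), 'joint_vel': array([ 0.06300102,  0.00390791, -0.0314973 , -0.07855218, -0.04293926,
       -0.01045508,  0.03908392]), 'tau': array([-5.89643259e-04, -5.70996666e+01,  9.90630873e-01, -2.51595622e+01,
       -5.61979122e-02,  1.82005571e-02,  1.70337953e-04]), 'position': array([173.10953571, 625.89425808, 237.82975566]), 'ee_rot': array([-1.79900444e+02,  7.39060216e-03,  1.64545812e+02]), 'wrist_force': array([0.4701777 , 0.23471191, 0.6660288 ]), 'wrist_torque': array([ 0.02579989, -0.01676777,  0.04274153]), 'width': 87.74917920228243}
scene {'fov_y': 51.715210538079376, 'cx': 318.3120879424505, 'cy': 231.23373716491813, 'R': array([[ 0.09382926,  0.99544995,  0.01659729],
       [ 0.78756174, -0.0640151 , -0.61290177],
       [-0.60905055,  0.07057951, -0.78998478]]), 't': array([ -61.96026899, -284.82678786, 1515.54599377])}
top {'fov_y': 57.39840154423278, 'cx': 316.9179532877467, 'cy': 244.2382262053579, 'R': array([[ 4.97578667e-03, -9.99987568e-01,  3.23712073e-04],
       [-9.91179233e-01, -4.97482901e-03, -1.32434807e-01],
       [ 1.32434771e-01,  3.38110664e-04, -9.91191665e-01]]), 't': array([ -15.39492691,  479.7560234 , 1044.91492102])}
```

View pics/scene0.png

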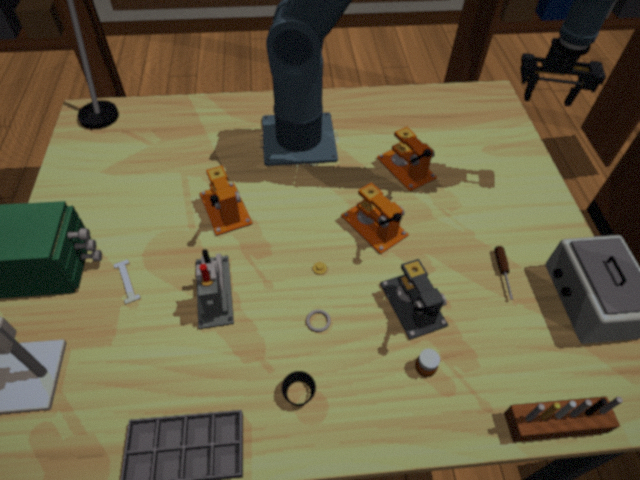

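View pics/top0.png

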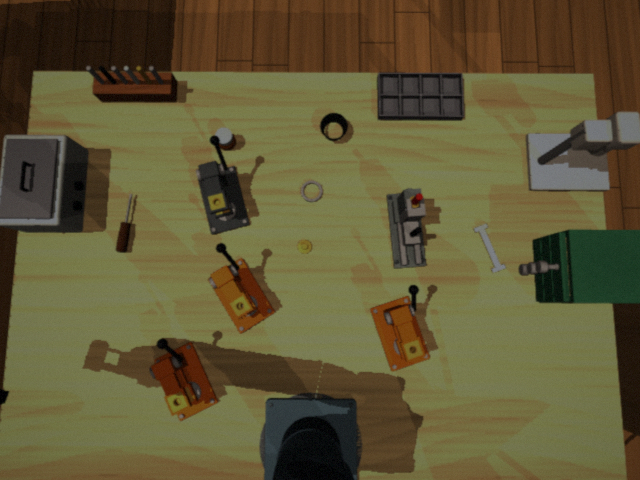

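The scene view shows the vise at about (210,290) with the red grip at (205,272), and the dark press at about (413,297). In the top view the red grip is at (417,200), the handle at (415,232), and the dark press's brass block at (217,202). The other three presses are orange decoys. Next I'll zoom in.

Run:
```python
import cv2,numpy as np
t=cv2.imread("pics/top0_raw.png"); s=cv2.imread("pics/scene0_raw.png")
def z(im,x0,y0,w,h,k): return cv2.resize(im[y0:y0+h,x0:x0+w],None,fx=k,fy=k,interpolation=cv2.INTER_CUBIC)
a=np.hstack([z(t,375,180,70,100,5.6),z(t,185,150,70,100,5.6)]); cv2.imwrite("pics/z1.png",a)
a=np.hstack([z(s,180,240,70,100,5.6),z(s,375,250,70,100,5.6)]); cv2.imwrite("pics/z2.png",a)
```

```text
(no output)
```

View pics/z1.png

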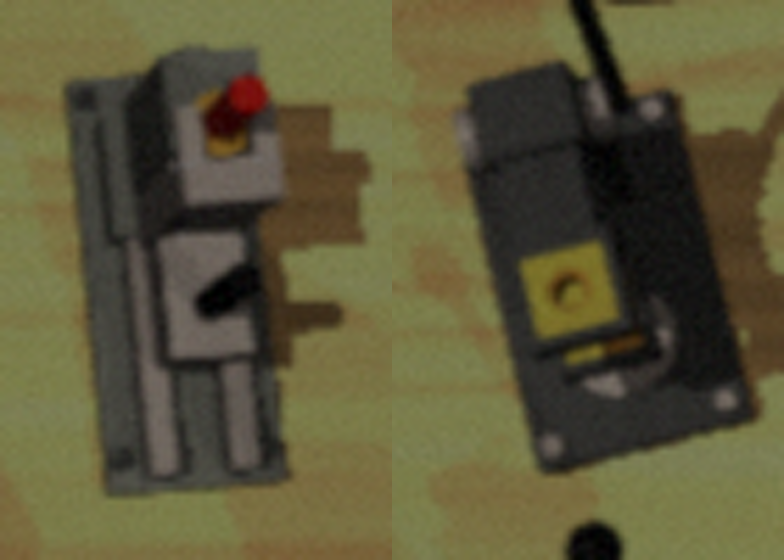

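View pics/z2.png

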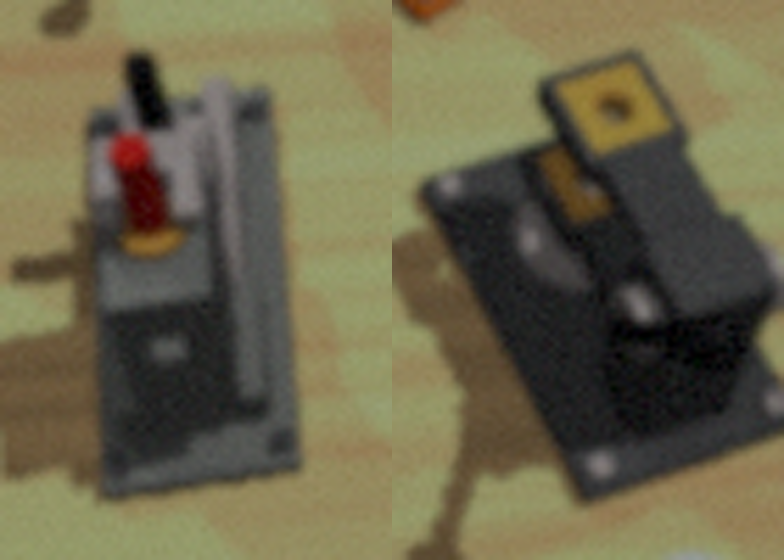

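```bash
cat > h.py <<'E'
import numpy as np,cv2
from station import robot
def cam(n):
    c=robot.camera_info(n); f=240/np.tan(np.radians(c["fov_y"]/2)); return f,c["cx"],c["cy"],np.array(c["R"]),np.array(c["t"])
def ray(c,u,v):
    f,cx,cy,R,t=c; d=R.T@np.array([(u-cx)/f,(v-cy)/f,1.]); return -R.T@t,d
def onz(c,u,v,z):
    o,d=ray(c,u,v); return o+d*(z-o[2])/d[2]
def proj(c,X):
    f,cx,cy,R,t=c; p=R@np.asarray(X,float)+t; return p[0]/p[2]*f+cx,p[1]/p[2]*f+cy
def pair(c1,p1,c2,p2):
    o1,d1=ray(c1,*p1);o2,d2=ray(c2,*p2)
    A=np.stack([d1,-d2],1);k=np.linalg.lstsq(A,o2-o1,rcond=None)[0]
    a,b=o1+k[0]*d1,o2+k[1]*d2; return (a+b)/2,np.linalg.norm(a-b)
E
python3 - <<'E'
from h import *
T,S=cam("top"),cam("scene")
print("rodtop T",onz(T,418.7,197,173),"S",onz(S,180+130/5.6,240+153/5.6,173), pair(T,(418.7,197),S,(203.2,267.3)))
print("handle T",onz(T,418.7,229.5,136),"S",onz(S,180+140/5.6,240+62/5.6,136))
print("upb T",onz(T,216.8,201.8,110),"S",onz(S,375+(616-392)/5.6,250+107/5.6,110), pair(T,(216.8,201.8),S,(415,269.1)))
# foot corners of vise (z=10) and press base
for nm,ps in (("vise",[(70,85),(108,495),(287,478)]),("press",[(540-392,470),(757-392,412),(680-392,92)])):
    x0,y0=(375,180) if nm=="vise" else (185,150)
    P=[onz(T,x0+a/5.6,y0+b/5.6,10) for a,b in ps]; print(nm,np.round(P,1)); 
    for i in (0,1): d=P[i+1]-P[i]; print(np.linalg.norm(d),np.degrees(np.arctan2(d[1],d[0])))
for nm,u in (("ring",(312,191)),("dial",(305,246)),("hood",(334,126)),("jar",(226,138)),("spanner",(490,248))): print(nm,onz(T,*u,10))
E
```

```text
rodtop T [ 565.16203838 -232.68047801  173.        ] S [ 571.36277136 -231.38862861  173.        ] (array([ 566.74332249, -233.45039029,  166.53536311]), np.float64(1.4819812621183586))
handle T [ 500.17015661 -239.53184558  136.        ] S [ 503.42387159 -236.83484017  136.        ]
upb T [566.97846743 218.36693828 110.        ] S [571.7098969  221.51271527 110.        ] (array([568.45225229, 221.36735289, 104.71989579]), np.float64(3.447724515890457))
vise [[ 609.6 -192.    10. ]
 [ 423.1 -205.8   10. ]
 [ 431.  -285.6   10. ]]
187.05579624521664 -175.75781586554248
80.16181421356052 -84.29237518674154
press [[507.6 252.4  10. ]
 [534.5 155.6  10. ]
 [683.3 194.7  10. ]]
100.44262143620256 -74.44892404271157
153.80139044998916 14.706575945803335
ring [6.19552850e+02 2.22607461e-01 1.00000000e+01]
dial [478.15155237  16.84711954  10.        ]
hood [793.18830582 -55.86803984  10.        ]
jar [759.22332714 223.91051137  10.        ]
spanner [ 475.42604433 -446.46962987   10.        ]
```

Run:
```python
from h import *
from scipy.spatial.transform import Rotation as Ro
s=robot.state();f,cx,cy,R,t=cam("wrist")
W=Ro.from_euler("xyz",s["ee_rot"],degrees=True).as_matrix()
print("cam pos in tool",W.T@(-R.T@t-s["position"]),"axes (x,y,z) in tool\n",np.round(W.T@R.T,3),f,cx,cy)
```

```text
cam pos in tool [  81.11697823    0.23347273 -145.43114905] axes (x,y,z) in tool
 [[ 0.001 -0.952 -0.307]
 [ 1.     0.001 -0.001]
 [ 0.001 -0.307  0.952]] 418.6957336662915 323.21327037638576 234.96539888635309
```

>>> move_arm(series=[{"xyz":[-0.03,-0.024,-0.002]},{"xyz":[-0.03,-0.024,-0.002]},{"xyz":[-0.03,-0.024,-0.002]},{"xyz":[-0.03,-0.024,-0.002]},{"xyz":[-0.03,-0.024,-0.002]},{"xyz":[-0.03,-0.024,-0.002]},{"xyz":[-0.03,-0.024,-0.002]},{"xyz":[-0.03,-0.024,-0.002]},{"xyz":[-0.03,-0.024,-0.002]},{"xyz":[-0.03,-0.024,-0.002]}])

```text
$.series[0]: bad value
```

>>> move_arm(series=[{"xyz":[-0.03,-0.024,0]},{"xyz":[-0.03,-0.024,0]},{"xyz":[-0.014,-0.038,0]},{"xyz":[-0.014,-0.038,0]},{"xyz":[-0.014,-0.038,0]},{"xyz":[-0.014,-0.038,0]},{"xyz":[-0.014,-0.038,0]},{"xyz":[-0.014,-0.038,0]},{"xyz":[-0.014,-0.038,0]},{"xyz":[-0.014,-0.038,0]}])

```text
$.series[0]: bad value
```

>>> move_arm(series=[{"xyz":[-0.014,-0.038,0]},{"xyz":[-0.014,-0.038,0]},{"xyz":[-0.014,-0.038,0]},{"xyz":[-0.014,-0.038,0]},{"spin":-0.12},{"spin":-0.12},{"spin":-0.12},{"xyz":[0,0,0]},{"xyz":[0,0,0]}])

```text
$.series[0]: bad value
```

```bash
cat >> h.py <<'E'
from scipy.spatial.transform import Rotation as Ro
def W(): return Ro.from_euler("xyz",robot.state()["ee_rot"],degrees=True).as_matrix()
def shift(target):
    s=robot.state(); return np.round(W().T@(np.asarray(target,float)-s["position"]),1)
def snap(n,name):
    c=cam(n); im,d=robot.get_image(n); cv2.imwrite(f"pics/{name}.png",im); np.save(f"pics/{name}.npy",d)
    np.savez(f"pics/{name}_c.npz",f=c[0],cx=c[1],cy=c[2],R=c[3],t=c[4]); return im,d
def load(name):
    z=np.load(f"pics/{name}_c.npz"); return (float(z["f"]),float(z["cx"]),float(z["cy"]),z["R"],z["t"]),cv2.imread(f"pics/{name}.png")
E
python3 - <<'E'
from h import *
s=robot.state();print(s["clock"],s["position"],s["ee_rot"],s["q"]); snap("wrist","w1")
E
```

```text
0.1 [173.14521787 625.94437626 237.92251797] [-1.79910825e+02  8.06022966e-03  1.64542769e+02] [-78.33353907  30.77392166  -0.25298985  88.16441034   0.14984571
  61.1515165   -4.08064723]
```

View pics/w1.png

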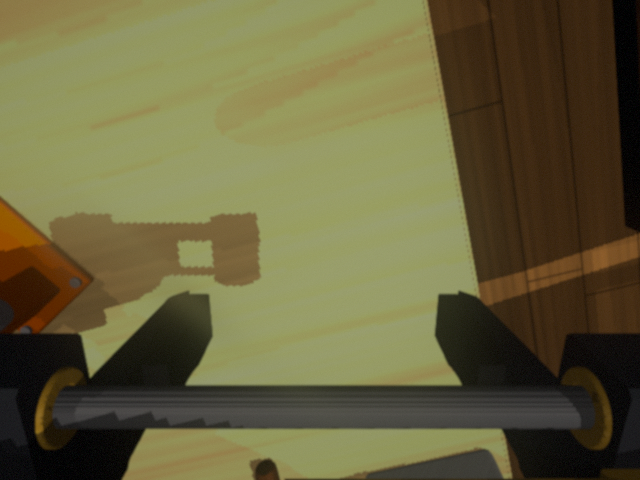

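>>> move_arm(series=[{"fingers":0.088,"spin":0,"xyz":[-0.03,-0.024,-0.002]},{"fingers":0.088,"spin":0,"xyz":[-0.03,-0.024,-0.002]},{"fingers":0.088,"spin":0,"xyz":[-0.03,-0.024,-0.002]},{"fingers":0.088,"spin":0,"xyz":[-0.03,-0.024,-0.002]},{"fingers":0.088,"spin":0,"xyz":[-0.03,-0.024,-0.002]},{"fingers":0.088,"spin":0,"xyz":[-0.03,-0.024,-0.002]},{"fingers":0.088,"spin":0,"xyz":[-0.03,-0.024,-0.002]},{"fingers":0.088,"spin":0,"xyz":[-0.03,-0.024,-0.002]},{"fingers":0.088,"spin":0,"xyz":[-0.03,-0.024,-0.002]},{"fingers":0.088,"spin":0,"xyz":[-0.03,-0.024,-0.002]}])

```text
clock: 0.98
position: [399.1, 313.4, 258.8]
ee_rot: [-180.0, -0.0, 164.5]
wrist_force: [0.0, 0.2, -0.6]
width: 88.1
```

Run:
```python
from h import *
s=robot.state();print(s["clock"],s["position"],s["ee_rot"],s["q"]); print(shift((555,-237,270)))
```

```text
0.9833 [399.10783624 313.38562908 258.80424601] [-1.79997020e+02 -4.39714603e-03  1.64547263e+02] [-48.7002459   15.3905787    6.54599999 108.58424317  -2.09051706
  56.14331752  33.32536909]
[-296.9 -489.   -11.2]
```

>>> move_arm(series=[{"fingers":0.088,"spin":0,"xyz":[-0.0198,-0.0326,-0.001]},{"fingers":0.088,"spin":0,"xyz":[-0.0198,-0.0326,-0.001]},{"fingers":0.088,"spin":0,"xyz":[-0.0198,-0.0326,-0.001]},{"fingers":0.088,"spin":0,"xyz":[-0.0198,-0.0326,-0.001]},{"fingers":0.088,"spin":0,"xyz":[-0.0198,-0.0326,-0.001]},{"fingers":0.088,"spin":0,"xyz":[-0.0198,-0.0326,-0.001]},{"fingers":0.088,"spin":0,"xyz":[-0.0198,-0.0326,-0.001]},{"fingers":0.088,"spin":0,"xyz":[-0.0198,-0.0326,-0.001]},{"fingers":0.088,"spin":0,"xyz":[-0.0198,-0.0326,-0.001]},{"fingers":0.088,"spin":0,"xyz":[-0.0198,-0.0326,-0.001]}])

```text
clock: 1.82
position: [502.4, -53.6, 268.8]
ee_rot: [180.0, 0.0, 164.6]
wrist_force: [1.1, 0.7, -0.5]
width: 87.7
```

>>> move_arm(series=[{"fingers":0.088,"spin":0,"xyz":[-0.0198,-0.0326,-0.001]},{"fingers":0.088,"spin":0,"xyz":[-0.0198,-0.0326,0]},{"fingers":0.088,"spin":0,"xyz":[-0.0198,-0.0326,0]},{"fingers":0.088,"spin":0,"xyz":[-0.0198,-0.0326,0]},{"fingers":0.088,"spin":0,"xyz":[-0.0198,-0.0326,0]},{"fingers":0.088,"spin":-0.12,"xyz":[0,0,0]},{"fingers":0.088,"spin":-0.12,"xyz":[0,0,0]},{"fingers":0.088,"spin":-0.12,"xyz":[0,0,0]},{"fingers":0.088,"spin":0,"xyz":[0,0,0]},{"fingers":0.088,"spin":0,"xyz":[0,0,0]}])

```text
clock: 2.65
position: [554.2, -235.2, 269.5]
ee_rot: [180.0, -0.0, -175.0]
wrist_force: [0.5, -0.2, -0.6]
width: 88.1
```

Run:
```python
from h import *
s=robot.state();print(s["clock"],s["position"],s["ee_rot"],s["q"]); snap("wrist","w2")
```

```text
2.65 [ 554.17898436 -235.21342507  269.51155522] [ 1.79973813e+02 -1.61914508e-02 -1.75039354e+02] [  4.48530711  24.96788482  19.38092896  94.82524473  -9.16394982
  61.79599899 121.49732866]
```

View pics/w2.png

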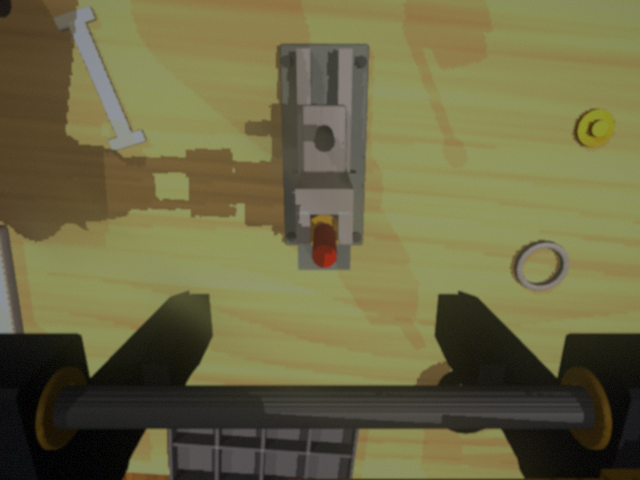

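The wrist view shows the vise upright at the image centre, with the red grip's top at about (324,257), the handle at (324,138) and the fork over the collar at (324,215). Next I'll measure by mask.

Run:
```python
from h import *
c,im=load("w2"); d=np.load("pics/w2.npy")
b,g,r=[im[...,i].astype(int) for i in range(3)]
m=((r>90)&(g<50)&(b<50)).astype(np.uint8); m[280:]=0
n,l,st,ce=cv2.connectedComponentsWithStats(m)
for i in range(1,n):
    if st[i,4]>30: print("red",st[i],ce[i])
v=im.max(2); m=((v<45)).astype(np.uint8); m[:120]=0;m[160:]=0;m[:,:300]=0;m[:,350:]=0
n,l,st,ce=cv2.connectedComponentsWithStats(m)
for i in range(1,n):
    if st[i,4]>30: print("blk",st[i],ce[i])
roi=im[30:280,270:380]; cv2.imwrite("pics/w2z.png",cv2.resize(roi,None,fx=2.4*1,fy=2.4,interpolation=cv2.INTER_CUBIC))
# circle of the red top: brighter red
hi=(r>150)&(g<60); ys,xs=np.nonzero(hi); print("bright red",len(xs),xs.min(),xs.max(),ys.min(),ys.max())
for u,v in ((324,258),(324,134),(324,138)): print((u,v),d[v,u])
```

```text
red [313 245  23  21 379] [324.00263852 255.19788918]
bright red 24 325 333 255 264
(324, 258) 259.83447
(324, 134) 272.40894
(324, 138) 271.83087
```

View pics/w2z.png

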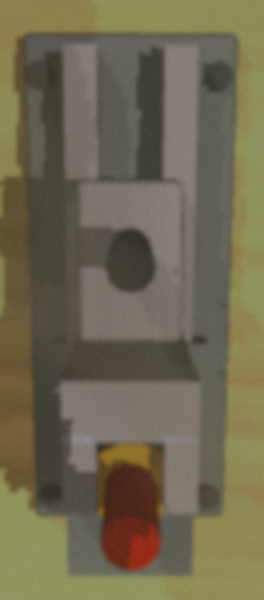

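Run:
```python
from h import *
c,im=load("w2"); d=np.load("pics/w2.npy")
rt=onz(c,324.5,255.8,173); print("rodtop",rt)
print("handle",onz(c,324,140,136))
# foot edges -> yaw ; corners z=10
P=[onz(c,270+a/2.4,30+b/2.4,10) for a,b in ((24,33),(237,36),(222,513),(37,513))]; P=np.array(P);print(P.round(1))
for i,j in ((0,3),(1,2)): e=P[j]-P[i]; print(np.degrees(np.arctan2(e[1],e[0])))
e=P[1]-P[0];print(np.degrees(np.arctan2(e[1],e[0])))
# depth points
def pt(u,v):
    f,cx,cy,R,t=c; z=d[v,u]; return R.T@(np.array([(u-cx)/f*z,(v-cy)/f*z,z])-t)
for q in ((324,255),(324,140),(324,137),(312,120)): print(q,pt(*q).round(1))
# image width of red top horizontally and handle
b,g,r=[im[...,i].astype(int) for i in range(3)]
for y in (252,255,258,261): xs=np.nonzero((r[y]>90)&(g[y]<60))[0]; print(y,xs.min(),xs.max())
for y in range(126,154,3): xs=np.nonzero(im[y,305:345].max(1)<70)[0]+305; print(y,xs.min() if len(xs) else 0,xs.max() if len(xs) else 0)
for x in (322,325): print(im[118:158,x].max(1))
```

```text
rodtop [ 564.56718691 -233.00392432  173.        ]
handle [ 498.17968254 -239.11138714  136.        ]
[[ 429.6 -284.1   10. ]
 [ 423.7 -205.6   10. ]
 [ 609.4 -189.5   10. ]
 [ 616.3 -268.1   10. ]]
4.8948279894374345
4.9586214581654895
94.27400469670387
(324, 255) [ 564.4 -233.3  172.2]
(324, 140) [ 498.2 -239.1  135.8]
(324, 137) [ 496.4 -239.3  134.2]
(312, 120) [ 489.5 -249.4   66. ]
252 313 335
255 312 335
258 313 335
261 314 334
126 322 326
129 317 330
132 317 331
135 316 332
138 316 333
141 315 333
144 317 332
147 318 330
150 0 0
153 0 0
[127 127 126 126 126 122 111  89  67  54  54  58  59  58  64  62  63  64
  65  64  64  63  65  67  66  69  68  67  67  69  67  68  75  93 113 121
 124 123 124 123]
[128 127 129 130 129 125 111  87  62  54  54  54  53  56  55  61  61  62
  64  63  63  64  64  63  65  65  64  65  64  66  66  67  71  84 107 121
 125 124 123 124]
```

Run:
```python
from h import *
print(shift((498.2,-239.1,180)),shift((498.2,-239.1,106)))
```

```text
[56.1  0.9 89.6] [ 56.1   0.8 163.6]
```

>>> move_arm(series=[{"fingers":0.05,"spin":0,"xyz":[0.028,0.0005,0.02]},{"fingers":0.05,"spin":0,"xyz":[0.028,0.0004,0.025]},{"fingers":0.05,"spin":0,"xyz":[0,0,0.03]},{"fingers":0.05,"spin":0,"xyz":[0,0,0.03]},{"fingers":0.05,"spin":0,"xyz":[0,0,0.03]},{"fingers":0.05,"spin":0,"xyz":[0,0,0.02]},{"fingers":0.05,"spin":0,"xyz":[0,0,0.008]},{"fingers":0.05,"spin":0,"xyz":[0,0,0]},{"fingers":0.05,"spin":0,"xyz":[0,0,0]}], squeeze=15)

```text
clock: 3.45
position: [498.9, -239.6, 107.4]
ee_rot: [-180.0, 0.0, -174.9]
wrist_force: [-0.5, -0.9, 0.0]
width: 50.0
```

Run:
```python
from h import *
s=robot.state();print(s["clock"],s["position"],s["ee_rot"],s["wrist_force"]); snap("wrist","w3");snap("scene","s3")
a=cv2.imread("pics/s3.png")[210:350,130:310]; cv2.imwrite("pics/s3z.png",cv2.resize(a,None,fx=4,fy=4,interpolation=2))
```

```text
3.45 [ 498.94157315 -239.61204045  107.35507859] [-1.79972329e+02  2.18057301e-02 -1.74891660e+02] [-0.47177921 -0.8563991   0.04690626]
```

View pics/w3.png

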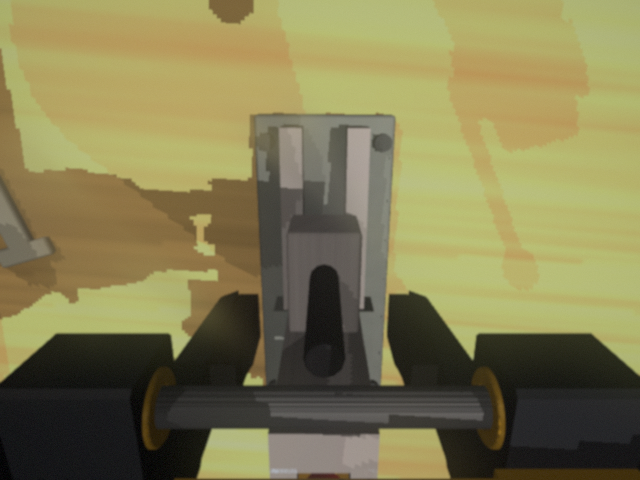

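View pics/s3z.png

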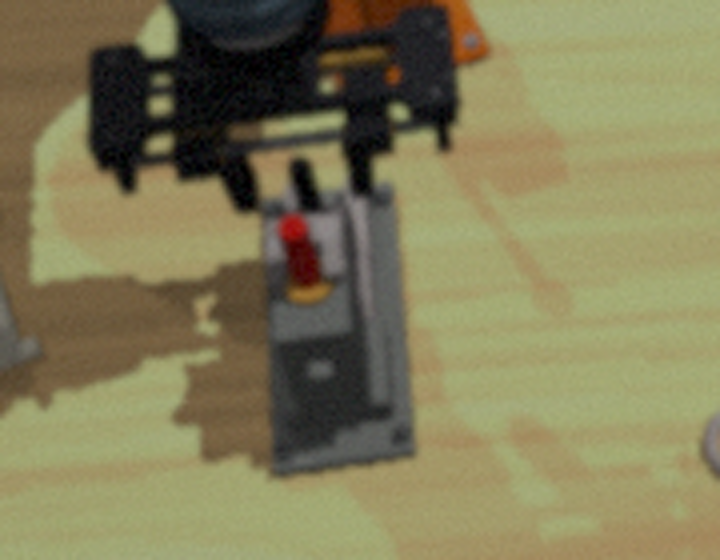

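The handle's top is at (324,360), centred between the open fingers, and the rod stands clear of the gripper. Now close on it.

>>> move_arm(series=[{"fingers":0.005,"spin":0,"xyz":[0,0,0]},{"fingers":0.005,"spin":0,"xyz":[0,0,0]},{"fingers":0.005,"spin":0,"xyz":[0,0,0]},{"fingers":0.005,"spin":0,"xyz":[0,0,0]},{"fingers":0.005,"spin":0,"xyz":[0,0,0]},{"fingers":0.005,"spin":0,"xyz":[0,0,0]},{"fingers":0.005,"spin":0,"xyz":[0,0,0]}], squeeze=20)

```text
clock: 4.13
position: [498.6, -239.5, 106.8]
ee_rot: [-180.0, 0.0, -174.8]
wrist_force: [-0.0, 0.0, 1.0]
width: 13.3
```

>>> move_arm(series=[{"fingers":0.005,"spin":0,"xyz":[0.003,0,0]},{"fingers":0.005,"spin":0,"xyz":[0.004,0,0]},{"fingers":0.005,"spin":0,"xyz":[0.005,0,0]},{"fingers":0.005,"spin":0,"xyz":[0.005,0,0]},{"fingers":0.005,"spin":0,"xyz":[0.005,0,0]},{"fingers":0.005,"spin":0,"xyz":[0.005,0,0]},{"fingers":0.005,"spin":0,"xyz":[0.004,0,0]},{"fingers":0.005,"spin":0,"xyz":[0.002,0,0]},{"fingers":0.005,"spin":0,"xyz":[0,0,0]},{"fingers":0.005,"spin":0,"xyz":[0,0,0]}])

```text
clock: 4.97
position: [464.7, -242.4, 106.8]
ee_rot: [180.0, -0.1, -174.9]
wrist_force: [-1.3, 1.1, 5.4]
width: 13.0
```

Run:
```python
from h import *
s=robot.state();print(s["clock"],s["position"],s["ee_rot"],s["wrist_force"],s["width"]); snap("scene","s4")
a=cv2.imread("pics/s4.png")[210:350,130:310]; cv2.imwrite("pics/s4z.png",cv2.resize(a,None,fx=4,fy=4,interpolation=2))
```

```text
4.9667 [ 464.67471814 -242.38013602  106.79574365] [ 1.79958914e+02 -8.94600620e-02 -1.74851666e+02] [-1.33909074  1.10355387  5.41113906] 13.040885714720648
```

View pics/s4z.png

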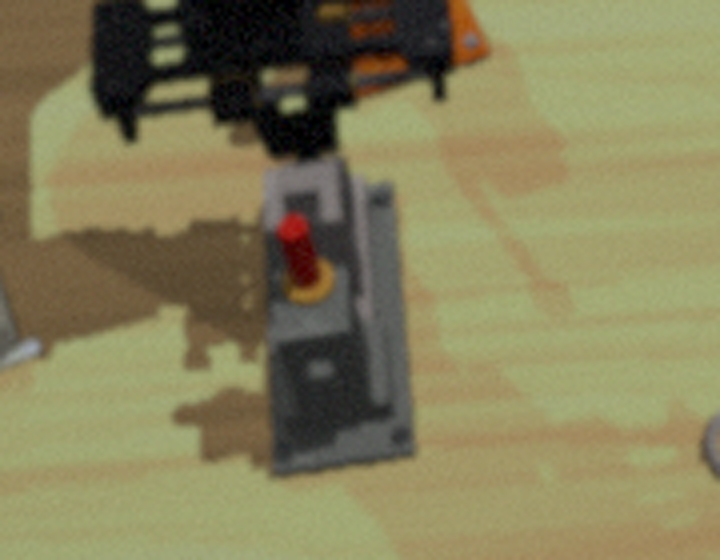

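The jaw has slid about 34 mm, the fork is clear of the collar (full brass disc visible at (307,280)), and the rod stands as before. Next: release, rise, and look.

>>> move_arm(series=[{"fingers":0.05,"spin":0,"xyz":[0,0,0]},{"fingers":0.05,"spin":0,"xyz":[0,0,0]},{"fingers":0.05,"spin":0,"xyz":[0,0,0]},{"fingers":0.05,"spin":0,"xyz":[0,0,-0.02]},{"fingers":0.06,"spin":0,"xyz":[0,0,-0.03]},{"fingers":0.06,"spin":0,"xyz":[0,0,-0.035]},{"fingers":0.06,"spin":0,"xyz":[0,0,-0.03]},{"fingers":0.06,"spin":0,"xyz":[-0.02,0,-0.015]},{"fingers":0.06,"spin":0,"xyz":[-0.02,0,0]},{"fingers":0.06,"spin":0,"xyz":[-0.02,0,0]}])

```text
clock: 5.85
position: [526.7, -237.3, 238.2]
ee_rot: [-179.9, 0.1, -174.9]
wrist_force: [0.2, -0.4, -0.1]
width: 59.8
```

>>> move_arm(series=[{"fingers":0.06,"spin":0,"xyz":[-0.015,0,0]},{"fingers":0.06,"spin":0,"xyz":[0,0,0]},{"fingers":0.06,"spin":0,"xyz":[0,0,0]}])

```text
clock: 6.1
position: [540.0, -235.5, 236.1]
ee_rot: [180.0, -0.1, -174.8]
wrist_force: [-0.4, -0.6, -0.2]
width: 59.9
```

Run:
```python
from h import *
s=robot.state();print(s["clock"],s["position"],s["ee_rot"],s["wrist_force"],s["width"]); snap("wrist","w5")
```

```text
6.1 [ 540.03751574 -235.50906187  236.1141417 ] [ 1.79996359e+02 -7.77286212e-02 -1.74793090e+02] [-0.37275454 -0.58136216 -0.15155555] 59.93476625622381
```

View pics/w5.png

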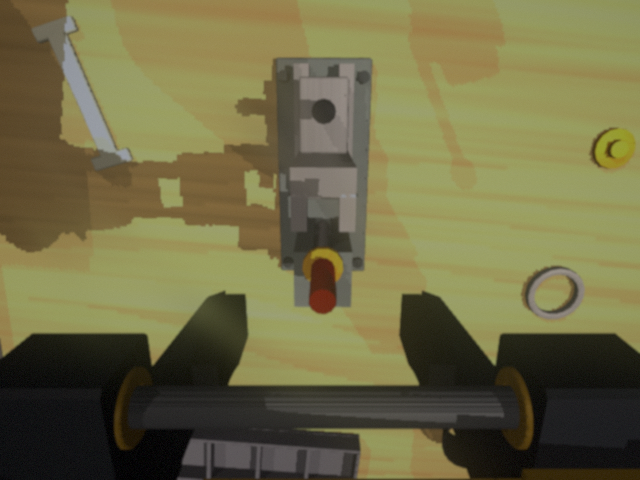

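The jaw's fork (prongs at about (300,210) and (347,210)) is well clear of the collar at (322,265). The red grip's top is at (323,300).

Run:
```python
from h import *
c,im=load("w5"); d=np.load("pics/w5.npy")
b,g,r=[im[...,i].astype(int) for i in range(3)]
m=(r>75)&(g<45)&(b<45)
for y in range(280,316,3):
    xs=np.nonzero(m[y,290:350])[0]+290; print(y,xs.min() if len(xs) else 0,xs.max() if len(xs) else 0)
def pt(u,v):
    f,cx,cy,R,t=c; z=d[v,u]; return R.T@(np.array([(u-cx)/f*z,(v-cy)/f*z,z])-t)
# points of the top disc from depth
pp=np.array([pt(u,v) for v in range(260,330) for u in range(300,346)]); pp=pp[pp[:,2]>168]; print(len(pp),pp.mean(0),pp.min(0),pp.max(0))
cc=np.array([pt(u,v) for v in range(240,290) for u in range(295,350) if r[v,u]>90 and g[v,u]>60 and b[v,u]<60]); cc=cc[(cc[:,2]>118)&(cc[:,2]<128)]; print(len(cc),cc.min(0),cc.max(0),np.median(cc,0))
np.set_printoptions(suppress=True)
a=im[200:330,260:390]; cv2.imwrite("pics/w5z.png",cv2.resize(a,None,fx=4,fy=4,interpolation=2))
```

```text
280 316 333
283 314 321
286 313 320
289 311 327
292 311 331
295 311 334
298 310 334
301 310 333
304 316 333
307 313 330
310 320 327
313 0 0
629 [ 561.54375867 -233.41571469  176.79366752] [ 459.57226986 -242.33388565  168.11108075] [ 572.49990317 -225.41512629  381.63915462]
645 [ 551.3077667  -246.80119486  119.48588507] [ 574.85655918 -219.99458904  127.81485012] [ 559.06131621 -234.04232752  122.07776321]
```

View pics/w5z.png

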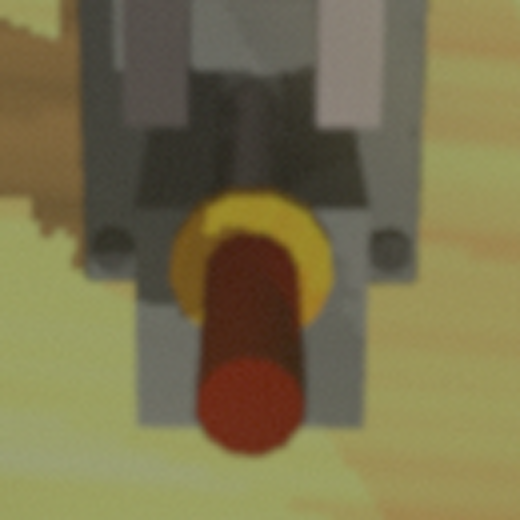

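Run:
```python
from h import *
c,im=load("w5")
p=onz(c,322.6,301.1,173); q=onz(c,260+252/4-.4,200+267/4-.4,123); print(p,q)
print(shift((p[0],p[1],132)))
```

```text
[ 564.41824714 -233.11252226  173.        ] [ 564.09481011 -233.23301112  123.        ]
[-25.4   0.5 104.2]
```

>>> move_arm(series=[{"fingers":0.05,"spin":0,"xyz":[-0.0254,0.0005,0]},{"fingers":0.05,"spin":0,"xyz":[0,0,0.02]},{"fingers":0.05,"spin":0,"xyz":[0,0,0.03]},{"fingers":0.05,"spin":0,"xyz":[0,0,0.03]},{"fingers":0.05,"spin":0,"xyz":[0,0,0.018]},{"fingers":0.05,"spin":0,"xyz":[0,0,0.006]},{"fingers":0.05,"spin":0,"xyz":[0,0,0]},{"fingers":0.05,"spin":0,"xyz":[0,0,0]}])

```text
clock: 6.82
position: [565.4, -233.5, 133.7]
ee_rot: [-180.0, 0.0, -174.9]
wrist_force: [0.1, 0.2, 0.2]
width: 49.6
```

Run:
```python
from h import *
s=robot.state();print(s["clock"],s["position"],s["ee_rot"],s["wrist_force"],s["width"],shift((564.3,-233.1,132))); snap("wrist","w6")
```

```text
6.8167 [ 565.44514452 -233.49117707  133.66187757] [-1.79968843e+02  3.05343861e-02 -1.74876317e+02] [0.0526051  0.16636529 0.16711896] 49.56655970735256 [1.1 0.5 1.7]
```

View pics/w6.png

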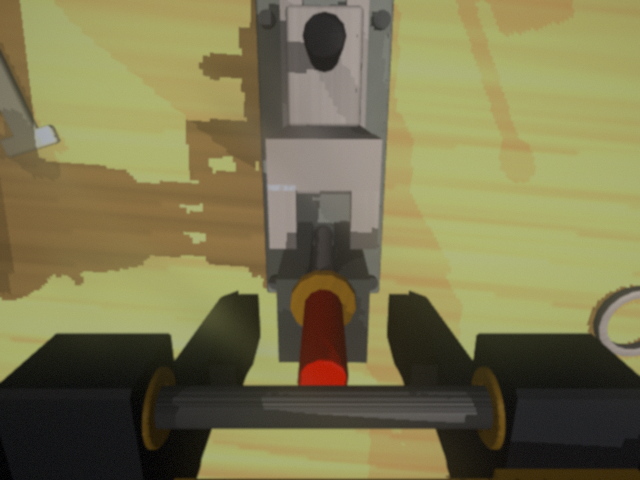

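The red grip (top at (323,375)) sits between the fingers (260 to 388). Close on it.

>>> move_arm(series=[{"fingers":0.03,"spin":0,"xyz":[0.001,0.0004,0.0015]},{"fingers":0.005,"spin":0,"xyz":[0,0,0]},{"fingers":0.005,"spin":0,"xyz":[0,0,0]},{"fingers":0.005,"spin":0,"xyz":[0,0,0]},{"fingers":0.005,"spin":0,"xyz":[0,0,0]},{"fingers":0.005,"spin":0,"xyz":[0,0,0]},{"fingers":0.005,"spin":0,"xyz":[0,0,0]},{"fingers":0.005,"spin":0,"xyz":[0,0,0]}], squeeze=30)

```text
clock: 7.53
position: [564.8, -232.7, 131.5]
ee_rot: [-180.0, 0.0, -174.8]
wrist_force: [-1.1, -0.6, 2.7]
width: 15.1
```

Lift straight up, gently at first.

>>> move_arm(series=[{"fingers":0.005,"spin":0,"xyz":[0,0,-0.003]},{"fingers":0.005,"spin":0,"xyz":[0,0,-0.005]},{"fingers":0.005,"spin":0,"xyz":[0,0,-0.008]},{"fingers":0.005,"spin":0,"xyz":[0,0,-0.008]},{"fingers":0.005,"spin":0,"xyz":[0,0,0]}])

```text
clock: 7.95
position: [565.5, -232.8, 157.3]
ee_rot: [-180.0, 0.1, -174.8]
wrist_force: [0.4, -0.5, -1.9]
width: 15.1
```

>>> move_arm(series=[{"fingers":0.005,"spin":0,"xyz":[0,0,-0.01]},{"fingers":0.005,"spin":0,"xyz":[0,0,-0.014]},{"fingers":0.005,"spin":0,"xyz":[0,0,-0.018]},{"fingers":0.005,"spin":0,"xyz":[0,0,-0.018]},{"fingers":0.005,"spin":0,"xyz":[0,0,-0.018]},{"fingers":0.005,"spin":0,"xyz":[0,0,-0.018]},{"fingers":0.005,"spin":0,"xyz":[0,0,-0.014]},{"fingers":0.005,"spin":0,"xyz":[0,0,-0.006]},{"fingers":0.005,"spin":0,"xyz":[0,0,0]},{"fingers":0.005,"spin":0,"xyz":[0,0,0]}])

```text
clock: 8.78
position: [564.3, -232.3, 271.0]
ee_rot: [180.0, -0.0, -174.8]
wrist_force: [-0.1, -0.5, -1.7]
width: 15.1
```

Run:
```python
from h import *
s=robot.state();print(s["clock"],s["position"],s["ee_rot"],s["wrist_force"],s["width"]); snap("wrist","w7"); snap("scene","s7")
a=cv2.imread("pics/s7.png")[150:350,130:310]; cv2.imwrite("pics/s7z.png",cv2.resize(a,None,fx=3,fy=3,interpolation=2))
```

```text
8.7833 [ 564.31904618 -232.2684387   270.97255986] [ 1.79979414e+02 -1.66197543e-02 -1.74823638e+02] [-0.13029565 -0.5270303  -1.71205568] 15.061737540253088
```

View pics/w7.png

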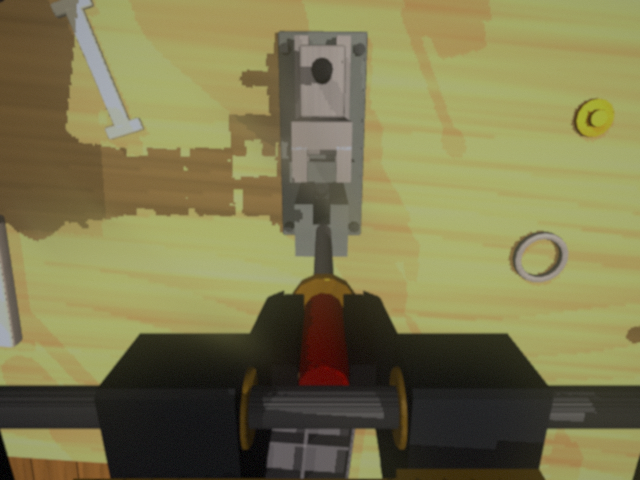

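View pics/s7z.png

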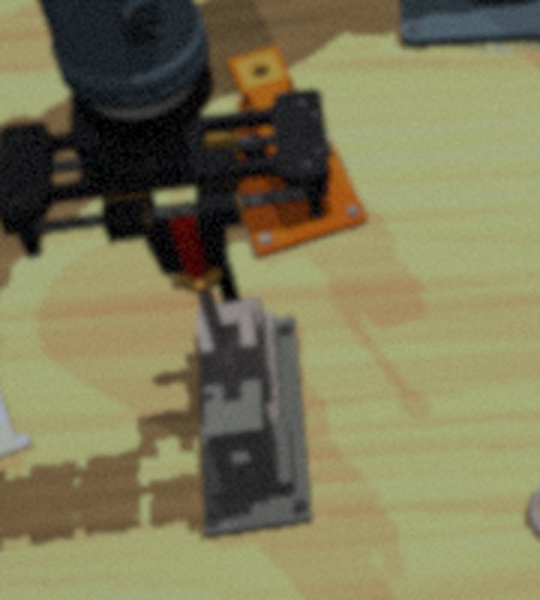

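The wrist view shows the rod held in the fingers, its collar at (323,285) and its tip at about (323,228). The vise is empty and the jaw unmoved. Next is the press.

>>> move_arm(series=[{"fingers":0.005,"spin":0,"xyz":[-0.001,0.01,0]},{"fingers":0.005,"spin":0,"xyz":[-0.002,0.02,0]},{"fingers":0.005,"spin":0,"xyz":[-0.003,0.03,0]},{"fingers":0.005,"spin":0,"xyz":[-0.003,0.03,0]},{"fingers":0.005,"spin":0,"xyz":[-0.003,0.03,0]},{"fingers":0.005,"spin":0,"xyz":[-0.003,0.03,0]},{"fingers":0.005,"spin":0,"xyz":[-0.003,0.03,0]},{"fingers":0.005,"spin":0,"xyz":[-0.003,0.03,0]},{"fingers":0.005,"spin":0,"xyz":[-0.003,0.03,0]},{"fingers":0.005,"spin":0,"xyz":[-0.003,0.03,0]}])

```text
clock: 9.72
position: [566.2, 41.1, 270.6]
ee_rot: [180.0, -0.1, -174.8]
wrist_force: [0.6, -0.7, -2.2]
width: 15.0
```

>>> move_arm(series=[{"fingers":0.005,"spin":0,"xyz":[-0.003,0.03,0]},{"fingers":0.005,"spin":0,"xyz":[-0.003,0.03,0]},{"fingers":0.005,"spin":0,"xyz":[-0.003,0.03,0]},{"fingers":0.005,"spin":0,"xyz":[-0.003,0.03,0]},{"fingers":0.005,"spin":0,"xyz":[-0.003,0.03,0]},{"fingers":0.005,"spin":0,"xyz":[-0.002,0.02,0]},{"fingers":0.005,"spin":0,"xyz":[-0.001,0.01,0]},{"fingers":0.005,"spin":0,"xyz":[0,0,0]},{"fingers":0.005,"spin":0,"xyz":[0,0,0]},{"fingers":0.005,"spin":0,"xyz":[0,0,0]}])

```text
clock: 10.55
position: [569.1, 217.4, 271.1]
ee_rot: [-179.9, -0.0, -175.0]
wrist_force: [-0.1, -0.2, -1.1]
width: 15.2
```

Run:
```python
from h import *
s=robot.state();print(s["clock"],s["position"],s["ee_rot"],s["wrist_force"],s["width"],s["q"]); snap("wrist","w8"); snap("scene","s8"); snap("top","t8")
a=cv2.imread("pics/s8.png")[180:340,340:480]; cv2.imwrite("pics/s8z.png",cv2.resize(a,None,fx=3.7,fy=3.7,interpolation=2))
```

```text
10.55 [569.0500764  217.37246566 271.05488894] [-1.79915829e+02 -1.64154574e-02 -1.74973456e+02] [-0.14183912 -0.16278057 -1.05829545] 15.244493282974688 [-33.68444931  25.08545177  11.63586471  93.26241683  -5.45978703
  62.25529657  74.4576828 ]
```

View pics/w8.png

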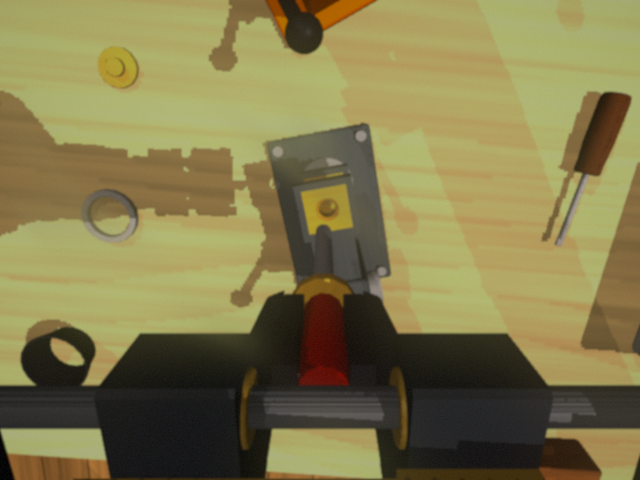

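View pics/s8z.png

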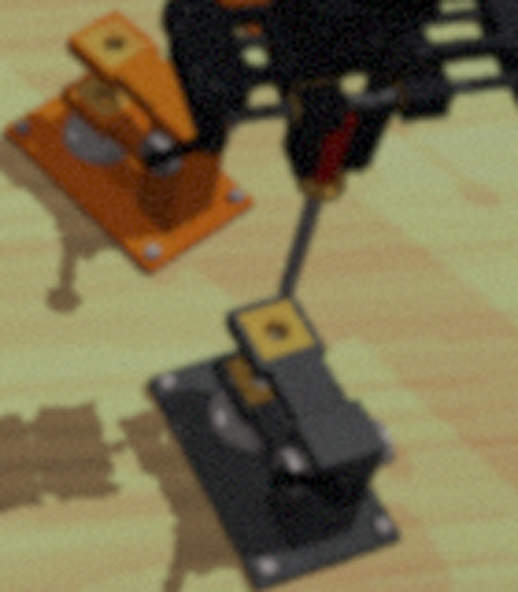

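The wrist view shows the rod tip at about (323,228) just above the bore at (328,208). Only a small shift is needed.

Run:
```python
from h import *
for n,n2 in (("w8","w8z"),("w7","w7z")):
    c,im=load(n); a=im[170:310,275:375]; cv2.imwrite(f"pics/{n2}.png",cv2.resize(a,None,fx=4,fy=4,interpolation=2))
a=np.hstack([cv2.imread("pics/w8z.png"),cv2.imread("pics/w7z.png")]);cv2.imwrite("pics/w78z.png",a)
```

```text
(no output)
```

View pics/w78z.png

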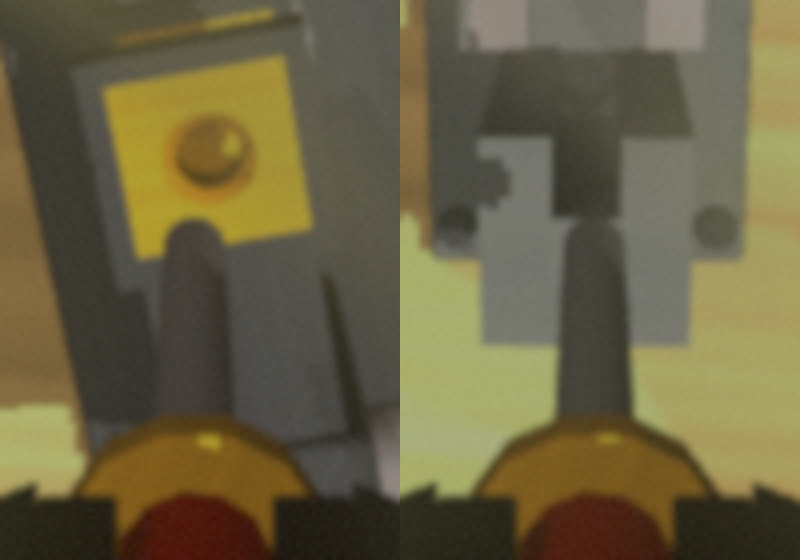

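Run:
```python
from h import *
c,im=load("w8")
u=lambda a,b:(275+a/4-.4,170+b/4-.4)
tip=onz(c,*u(193,234),150.5); col=onz(c,*u(194,480),262); 
P=np.array([onz(c,*u(*q),110) for q in ((103,87),(287,55),(314,228),(137,260))]); print(P.round(1),[np.linalg.norm(P[i]-P[i-1]).round(1) for i in range(4)])
print("square ctr",P.mean(0),"bore",onz(c,*u(211,157),110)); e=P[2]-P[1];print("yaw",np.degrees(np.arctan2(e[1],e[0])))
print("tip",tip)
# tool axis
f,cx,cy,R,t=c; s=robot.state(); w=W(); print("tip in tool",w.T@(tip-s["position"]))
print("shift",w.T@(P.mean(0)-tip))
c7,_=load("w7"); print("tip7",onz(c7,100+275-100+ (593-400)/4-.4,170+232/4-.4,150.5))
print([proj(c,s["position"]+w@np.array([0,0,h])) for h in (0,120.5)])
# project expected axis
```

```text
[[554.3 199.1 110. ]
 [545.3 232.6 110. ]
 [578.  241.3 110. ]
 [587.4 208.1 110. ]] [np.float64(34.3), np.float64(34.7), np.float64(33.9), np.float64(34.5)]
square ctr [566.24720465 220.27561262 110.        ] bore [565.85531704 220.38799781 110.        ]
yaw 14.802171143986934
tip [568.9889443  217.37535831 150.5       ]
tip in tool [  0.24360472  -0.3736077  120.83474984]
shift [ 2.4828142   3.15534864 40.49762981]
tip7 [ 563.87514342 -232.08115296  150.5       ]
[(np.float64(323.1299001617234), np.float64(318.94807987610056)), (np.float64(323.4119133605035), np.float64(228.59894866868976))]
```

>>> move_arm(series=[{"fingers":0.005,"spin":0,"xyz":[0.0026,0.0031,0]},{"fingers":0.005,"spin":0,"xyz":[0,0,0.008]},{"fingers":0.005,"spin":0,"xyz":[0,0,0.01]},{"fingers":0.005,"spin":0,"xyz":[0,0,0.008]},{"fingers":0.005,"spin":0,"xyz":[0,0,0.005]},{"fingers":0.005,"spin":0,"xyz":[0,0,0.001]},{"fingers":0.005,"spin":0,"xyz":[0,0,0]},{"fingers":0.005,"spin":0,"xyz":[0,0,0]}])

```text
clock: 11.37
position: [566.2, 222.5, 239.3]
ee_rot: [-180.0, 0.0, -174.8]
wrist_force: [0.7, 0.2, -2.2]
width: 14.9
```

Run:
```python
from h import *
s=robot.state();print(s["clock"],s["position"],s["ee_rot"],s["wrist_force"],s["width"]); _,_=snap("wrist","w9"); snap("scene","s9")
a=cv2.imread("pics/w9.png")[170:310,275:375]; a=cv2.resize(a,None,fx=4,fy=4,interpolation=2)
b=cv2.imread("pics/s9.png")[230:310,380:440]; b=cv2.resize(b,(400,560),interpolation=2)
cv2.imwrite("pics/ws9z.png",np.hstack([a,b]))
```

```text
11.3667 [566.17686562 222.54981799 239.3277854 ] [-1.79998973e+02  1.89498264e-02 -1.74831740e+02] [ 0.70103476  0.18647751 -2.23467321] 14.867446153883277
```

View pics/ws9z.png

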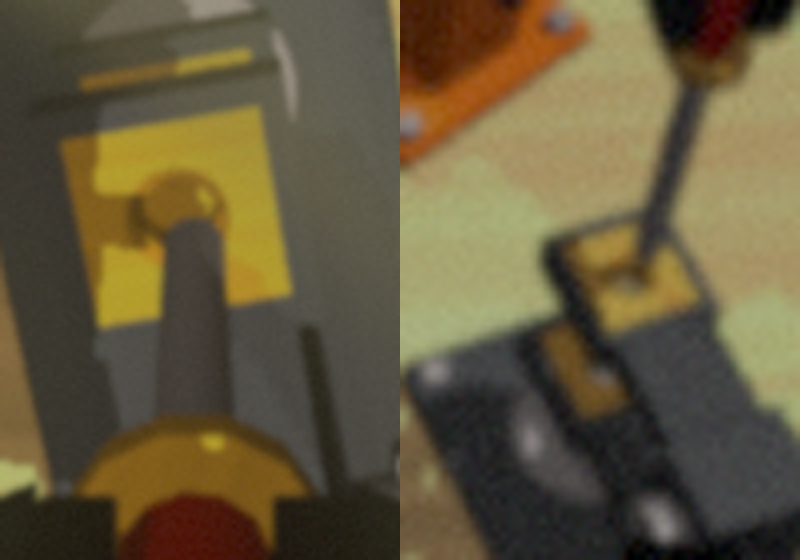

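Run:
```python
from h import *
c,im=load("w9")
u=lambda a,b:(275+a/4-.4,170+b/4-.4)
w=W()
for i in range(3):
    s=robot.state(); print(s["clock"],s["position"])
zt=s["position"][2]-120.8
tip=onz(c,*u(193,234),zt)
P=np.array([onz(c,*u(*q),110) for q in ((60,143),(262,107),(291,297),(100,328))]); print(P.round(1),[np.linalg.norm(P[i]-P[i-1]).round(1) for i in range(4)])
b=onz(c,*u(181,213),110)
print("sq",P.mean(0),"bore",b,"tip",tip,"shift",w.T@(P.mean(0)-tip),w.T@(b-tip))
```

```text
11.4667 [566.30358812 222.62786061 239.63414189]
11.4667 [566.30358812 222.62786061 239.63414189]
11.4667 [566.30358812 222.62786061 239.63414189]
[[554.9 199.2 110. ]
 [545.6 232.5 110. ]
 [578.6 240.9 110. ]
 [587.4 208.4 110. ]] [np.float64(33.7), np.float64(34.5), np.float64(34.1), np.float64(33.7)]
sq [566.62515865 220.24587449 110.        ] bore [565.25543625 220.59773664 110.        ] tip [566.12010505 222.74577494 118.83414189] shift [-0.27074858 -2.53740308  8.8337379 ] [ 1.06173384 -2.06365621  8.83277012]
```

>>> move_arm(series=[{"fingers":0.005,"spin":0,"xyz":[0.0002,-0.0023,0]},{"fingers":0.005,"spin":0,"xyz":[0,0,0.002]},{"fingers":0.005,"spin":0,"xyz":[0,0,0]},{"fingers":0.005,"spin":0,"xyz":[0,0,0]},{"fingers":0.005,"spin":0,"xyz":[0,0,0]},{"fingers":0.005,"spin":0,"xyz":[0,0,0]}])

```text
clock: 11.97
position: [566.0, 220.3, 237.3]
ee_rot: [180.0, 0.0, -174.8]
wrist_force: [-0.2, -1.2, -3.2]
width: 15.0
```

Run:
```python
from h import *
s=robot.state();print(s["clock"],s["position"],s["ee_rot"],s["wrist_force"],s["width"]); _,_=snap("wrist","w10"); snap("scene","s10")
print(robot.state()["position"])
a=cv2.imread("pics/w10.png")[170:310,275:375]; a=cv2.resize(a,None,fx=4,fy=4,interpolation=2)
b=cv2.imread("pics/s10.png")[230:310,380:440]; b=cv2.resize(b,(400,560),interpolation=2)
cv2.imwrite("pics/ws10z.png",np.hstack([a,b]))
```

```text
11.9667 [565.98035427 220.30107269 237.25268752] [ 1.79997695e+02  3.57611484e-03 -1.74826358e+02] [-0.21422218 -1.15045207 -3.19744226] 15.04940410831216
[565.95849949 220.30066889 237.24646379]
```

View pics/ws10z.png

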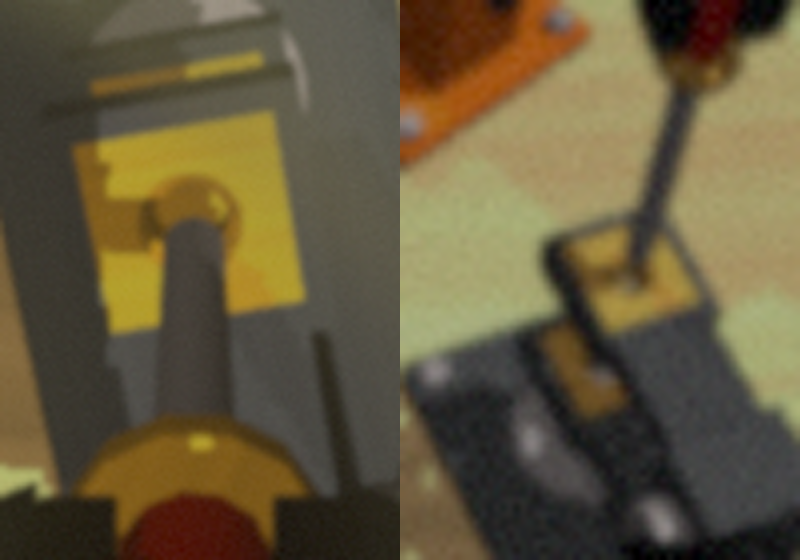

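Run:
```python
from h import *
c,im=load("w10")
u=lambda a,b:(275+a/4-.4,170+b/4-.4)
w=W(); s=robot.state(); zt=s["position"][2]-120.8
P=np.array([onz(c,*u(*q),110) for q in ((74,146),(275,111),(305,299),(111,333))])
# bore rim top & side points, centre by circle with 6.5 radius: top edge
b=onz(c,*u(194,219),110)
tip=onz(c,*u(193,234),zt)
print("sq",P.mean(0),"bore",b,"tip",tip,w.T@(P.mean(0)-tip),w.T@(b-tip))
# predicted rim of the bore for square-centre in zoom px
for q in (P.mean(0),): 
    R=[proj(c,q+6.5*np.array([np.cos(k),np.sin(k),0])) for k in np.radians(range(0,360,45))]; print([(round((a-275+.4)*4),round((v-170+.4)*4)) for a,v in R])
# scene cam: predicted image of tip, bore
S,_=load("s10"); z=lambda p:((p[0]-380)*400/60,(p[1]-230)*7)
print("scene bore",z(proj(S,P.mean(0))),"tip",z(proj(S,tip)),"collar",z(proj(S,tip+[0,0,106])))
```

```text
sq [566.26876656 220.22852229 110.        ] bore [565.34673843 220.61808925 110.        ] tip [566.05594054 220.52053145 116.44646379] [-0.18558859 -0.31030868  6.44645058] [0.69754783 0.1608265  6.44646744]
[(188, 260), (216, 252), (229, 227), (221, 200), (195, 187), (167, 196), (153, 221), (162, 247)]
scene bore (np.float64(226.07119019481084), np.float64(259.7196220287229)) tip (np.float64(230.08887734511973), np.float64(247.7486646412542)) collar (np.float64(288.97615018916895), np.float64(44.72818759432056))
```

>>> move_arm(series=[{"fingers":0.005,"spin":0,"xyz":[0,-0.0001,0.002]},{"fingers":0.005,"spin":0,"xyz":[0,0,0.002]},{"fingers":0.005,"spin":0,"xyz":[0,0,0.002]},{"fingers":0.005,"spin":0,"xyz":[0,0,0.002]},{"fingers":0.005,"spin":0,"xyz":[0,0,0.002]},{"fingers":0.005,"spin":0,"xyz":[0,0,0]},{"fingers":0.005,"spin":0,"xyz":[0,0,0]}])

```text
clock: 12.65
position: [565.9, 220.1, 227.0]
ee_rot: [-180.0, -0.0, -174.8]
wrist_force: [0.1, -0.3, -1.9]
width: 15.0
```

Run:
```python
from h import *
s=robot.state();print(s["clock"],s["position"],s["ee_rot"],s["wrist_force"],s["wrist_torque"],s["width"]); _,_=snap("wrist","w11"); snap("scene","s11")
a=cv2.imread("pics/w11.png")[170:310,275:375]; a=cv2.resize(a,None,fx=4,fy=4,interpolation=2)
b=cv2.imread("pics/s11.png")[230:310,380:440]; b=cv2.resize(b,(400,560),interpolation=2)
cv2.imwrite("pics/ws11z.png",np.hstack([a,b]))
```

```text
12.65 [565.88079246 220.0930843  227.03722681] [-1.79991050e+02 -1.85847727e-02 -1.74829429e+02] [ 0.12877806 -0.2618046  -1.92065206] [-0.03190955  0.00427987 -0.04237693] 15.026802349861082
```

View pics/ws11z.png

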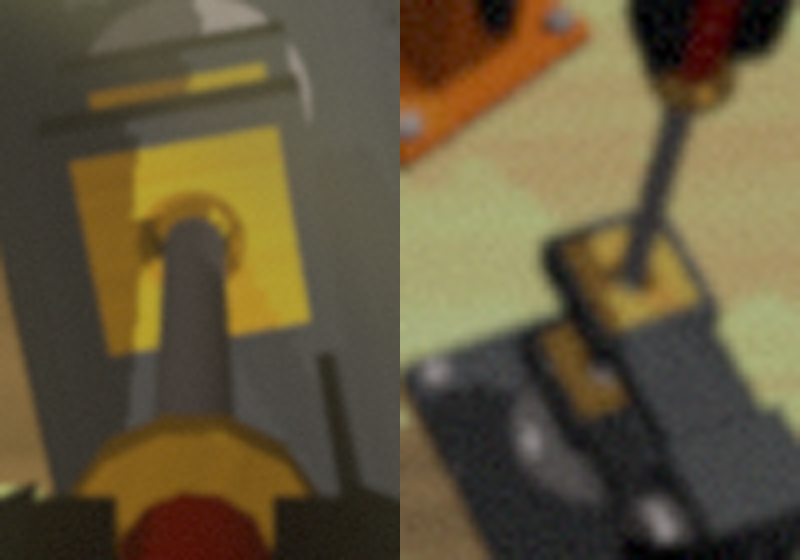

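The tip sits in the upper bore's mouth: rim spans u 142–243 around shaft axis 193, with no contact force. Lowering on.

>>> move_arm(series=[{"fingers":0.005,"spin":0,"xyz":[0.0002,0.0001,0.002]},{"fingers":0.005,"spin":0,"xyz":[0,0,0.003]},{"fingers":0.005,"spin":0,"xyz":[0,0,0.003]},{"fingers":0.005,"spin":0,"xyz":[0,0,0.003]},{"fingers":0.005,"spin":0,"xyz":[0,0,0.003]},{"fingers":0.005,"spin":0,"xyz":[0,0,0]},{"fingers":0.005,"spin":0,"xyz":[0,0,0]}])

```text
clock: 13.33
position: [565.6, 220.2, 213.0]
ee_rot: [-180.0, -0.0, -174.8]
wrist_force: [0.3, -0.5, -1.7]
width: 14.9
```

Run:
```python
from h import *
s=robot.state();print(s["clock"],s["position"],s["ee_rot"],s["wrist_force"],s["wrist_torque"],s["width"]); _,_=snap("wrist","w12"); snap("scene","s12")
a=cv2.imread("pics/w12.png")[170:310,275:375]; a=cv2.resize(a,None,fx=4,fy=4,interpolation=2)
b=cv2.imread("pics/s12.png")[230:310,380:440]; b=cv2.resize(b,(400,560),interpolation=2)
cv2.imwrite("pics/ws12z.png",np.hstack([a,b]))
```

```text
13.3333 [565.64726626 220.15542697 212.95019537] [-1.79988883e+02 -2.45514613e-02 -1.74830441e+02] [ 0.25533703 -0.52395592 -1.74777305] [-0.01204878 -0.03378005  0.04067835] 14.871012862638255
```

View pics/ws12z.png

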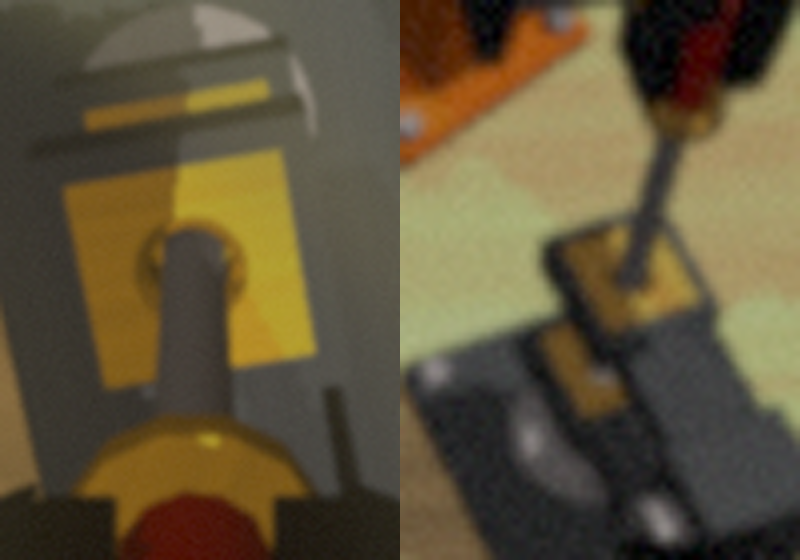

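Run:
```python
from h import *
c,im=load("w12"); u=lambda a,b:(275+a/4-.4,170+b/4-.4)
w=W(); s=robot.state(); p=s["position"]
P=np.array([onz(c,*u(*q),110) for q in ((63,186),(282,150),(315,354),(102,390))])
b=onz(c,*u(192,268),110)
print("sq",P.mean(0),"rim",b,"tcp",p); print(w.T@(P.mean(0)-p),w.T@(b-p))
for h in (0,10): 
  q=proj(c,[p[0],p[1],110+h]); print((q[0]-275+.4)*4,(q[1]-170+.4)*4)
```

```text
sq [566.43967671 220.03246548 110.        ] rim [565.75312527 220.20930474 110.        ] tcp [565.86998243 220.22260878 213.30953117]
[ -0.53066383  -0.242178   103.30963015] [ 1.37164799e-01 -4.20760694e-03  1.03309507e+02]
192.01711347701402 268.71651546230703
191.8777464926455 289.3712468624909
```

>>> move_arm(series=[{"fingers":0.005,"spin":0,"xyz":[-0.0001,0,0.003]},{"fingers":0.005,"spin":0,"xyz":[0,0,0.004]},{"fingers":0.005,"spin":0,"xyz":[0,0,0.004]},{"fingers":0.005,"spin":0,"xyz":[0,0,0.004]},{"fingers":0.005,"spin":0,"xyz":[0,0,0.004]},{"fingers":0.005,"spin":0,"xyz":[0,0,0.004]},{"fingers":0.005,"spin":0,"xyz":[0,0,0.004]},{"fingers":0.005,"spin":0,"xyz":[0,0,0.002]},{"fingers":0.005,"spin":0,"xyz":[0,0,0]},{"fingers":0.005,"spin":0,"xyz":[0,0,0]}])

```text
clock: 14.27
position: [565.9, 220.2, 184.2]
ee_rot: [-180.0, -0.0, -174.8]
wrist_force: [-0.6, 0.2, -2.3]
width: 15.0
```

Run:
```python
from h import *
s=robot.state();print(s["clock"],s["position"],s["ee_rot"],s["wrist_force"],s["wrist_torque"],s["width"]); _,_=snap("wrist","w13"); snap("scene","s13")
a=cv2.imread("pics/w13.png")[170:310,275:375]; a=cv2.resize(a,None,fx=4,fy=4,interpolation=2)
b=cv2.imread("pics/s13.png")[230:310,380:440]; b=cv2.resize(b,(400,560),interpolation=2)
cv2.imwrite("pics/ws13z.png",np.hstack([a,b]))
```

```text
14.2667 [565.87890803 220.21571723 184.16192342] [-1.79997139e+02 -5.25903065e-03 -1.74830153e+02] [-0.59034181  0.20930089 -2.32781224] [0.0556468  0.01827008 0.01662698] 14.986880908550773
```

View pics/ws13z.png

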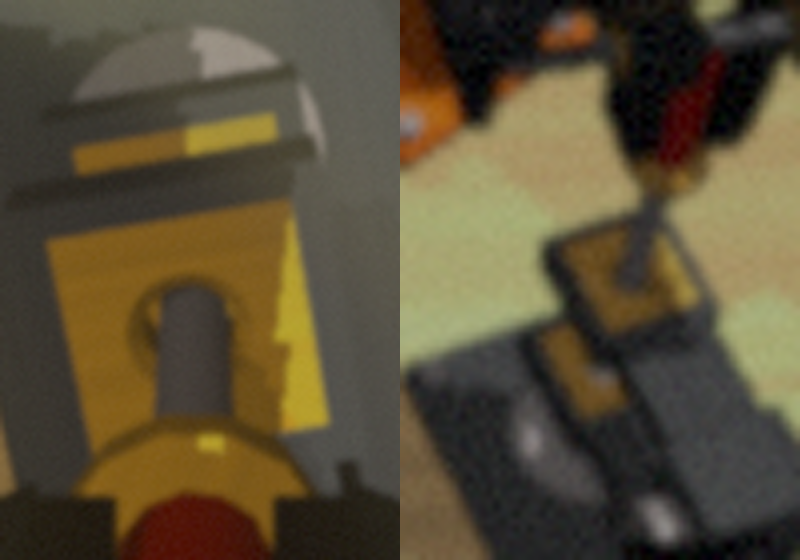

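Run:
```python
from h import *
c,im=load("w13"); u=lambda a,b:(275+a/4-.4,170+b/4-.4)
w=W(); s=robot.state(); p=s["position"]
P=np.array([onz(c,*u(*q),110) for q in ((47,240),(290,200),(329,424))])
m=(P[0]+P[2])/2
ax=np.array([onz(c,*u(194,y),110) for y in (300,)])
print("sq",m,[np.linalg.norm(P[i+1]-P[i]) for i in (0,1)],"tcp",p,w.T@(m-p), w.T@(ax[0]-p))
g=cv2.cvtColor(im,cv2.COLOR_BGR2GRAY)
for y in (85,90,95,100): print(y,g[170+y-0,275+25:275+75])
```

```text
sq [566.29891828 220.1638561  110.        ] [np.float64(33.720803036631985), np.float64(33.632724727641396)] tcp [566.0451915  220.30873698 184.46048934] [-0.20616836 -0.1760983  74.46056893] [ 4.769194    0.30589357 74.45839086]
85 [ 98  98  97  98  96  95  87  78  74  71  68  64  54  48  53  58  63  63
  64  65  64  65  63  63  59  62  59  59  54  55  50  48  56  65  76  85
  88  92  93  99  97  97 102 111 122 126 131 139 147 151]
90 [100 100  99  99  99  98  97  92  87  81  77  77  78  74  67  61  62  64
  66  66  64  64  63  62  61  62  57  58  57  54  51  49  54  64  70  75
  78  82  87  91  92  93  97  97  96  99 115 134 148 152]
95 [ 96  95  95  95  96  96  95  96  95  95  96  94  89  80  70  62  63  64
  66  63  65  64  62  64  62  60  61  58  58  55  51  51  54  69  79  82
  82  80  82  83  83  89  94  95  97 104 124 144 153 153]
100 [ 99  98 100 100  98  98  99  97  98 100  99  98  95  82  69  59  61  63
  64  64  64  64  64  62  62  60  58  57  56  52  52  48  56  65  75  80
  83  83  83  84  81  80  79  83  94 119 142 151 153 150]
```

The rod is 0.5 mm or less off the bore axis. I'll trim y by −0.4 mm and enter the lower bushing slowly.

>>> move_arm(series=[{"fingers":0.005,"spin":0,"xyz":[-0.0001,-0.0004,0.001]},{"fingers":0.005,"spin":0,"xyz":[0,0,0.002]},{"fingers":0.005,"spin":0,"xyz":[0,0,0.002]},{"fingers":0.005,"spin":0,"xyz":[0,0,0.002]},{"fingers":0.005,"spin":0,"xyz":[0,0,0.002]},{"fingers":0.005,"spin":0,"xyz":[0,0,0.002]},{"fingers":0.005,"spin":0,"xyz":[0,0,0.002]}])

```text
clock: 14.95
position: [566.0, 219.8, 171.0]
ee_rot: [-180.0, -0.0, -174.8]
wrist_force: [-0.7, -0.8, -1.8]
width: 15.1
```

>>> move_arm(series=[{"fingers":0.005,"spin":0,"xyz":[0,0,0.002]},{"fingers":0.005,"spin":0,"xyz":[0,0,0.003]},{"fingers":0.005,"spin":0,"xyz":[0,0,0.003]},{"fingers":0.005,"spin":0,"xyz":[0,0,0.003]},{"fingers":0.005,"spin":0,"xyz":[0,0,0.003]},{"fingers":0.005,"spin":0,"xyz":[0,0,0.003]},{"fingers":0.005,"spin":0,"xyz":[0,0,0.003]},{"fingers":0.005,"spin":0,"xyz":[0,0,0.002]},{"fingers":0.005,"spin":0,"xyz":[0,0,0]},{"fingers":0.005,"spin":0,"xyz":[0,0,0]}])

```text
clock: 15.78
position: [566.0, 219.8, 149.1]
ee_rot: [-180.0, -0.0, -174.8]
wrist_force: [0.1, -0.1, -1.6]
width: 15.3
```

Run:
```python
from h import *
s=robot.state();print(s["clock"],s["position"],s["ee_rot"],s["wrist_force"],s["wrist_torque"],s["width"]); _,_=snap("wrist","w14"); snap("scene","s14"); snap("top","t14")
b=cv2.imread("pics/s14.png")[220:340,370:460]; b=cv2.resize(b,(450,600),interpolation=2)
a=cv2.imread("pics/w14.png")[170:310,275:375]; a=cv2.resize(a,None,fx=3.5,fy=600/140,interpolation=2)
cv2.imwrite("pics/ws14z.png",np.hstack([a,b]))
```

```text
15.7833 [565.9882167  219.83271061 149.12515563] [-1.79996216e+02 -7.44594406e-03 -1.74829232e+02] [ 0.14466863 -0.13535825 -1.63686082] [ 0.07346047 -0.01502052 -0.00376341] 15.262756075349412
```

View pics/ws14z.png

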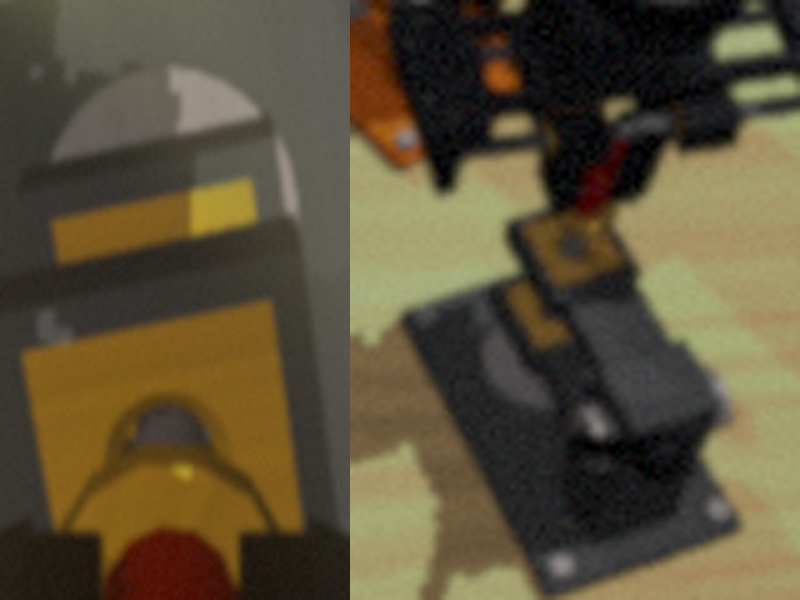

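View pics/w14.png

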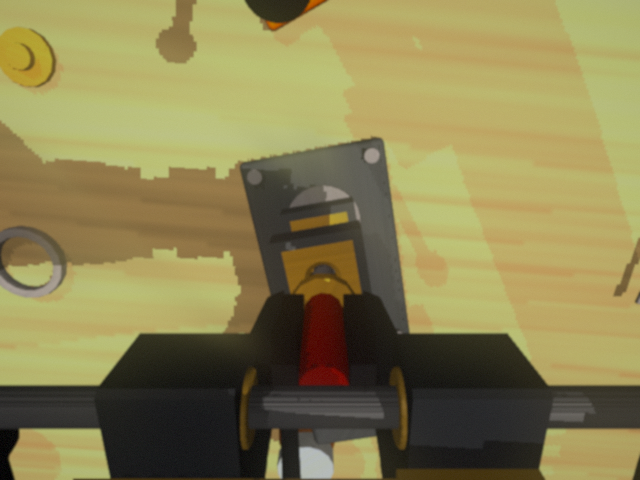

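View pics/s14.png

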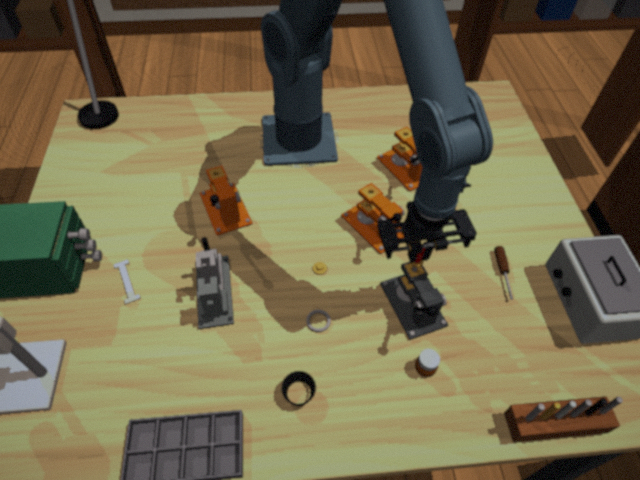

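Both views show the shaft in the upper bore with the collar about 24 mm above it. Before handing in, I'll check for slip in the grip and for moved bystanders.

Run:
```python
from h import *
a,b=cv2.imread("pics/w8.png"),cv2.imread("pics/w14.png")
for y0,y1,x0,x1 in ((275,385,296,352),(300,385,305,345)):
    t=b[y0:y1,x0:x1]; r=cv2.matchTemplate(a[y0-8:y1+8,x0-8:x1+8],t,cv2.TM_CCOEFF_NORMED); k=np.unravel_index(r.argmax(),r.shape); print("slip px",k[0]-8,k[1]-8,r.max().round(3))
a,b=cv2.imread("pics/s3.png") if 0 else cv2.imread("pics/scene0_raw.png"),cv2.imread("pics/s14.png")
for n,(x,y) in dict(ring=(318,321),dial=(320,268),hood=(298,388),jar=(428,362),spanner=(127,282),driver=(503,272)).items():
    t=a[y-16:y+16,x-16:x+16]; r=cv2.matchTemplate(b[y-22:y+22,x-22:x+22],t,cv2.TM_CCOEFF_NORMED); k=np.unravel_index(r.argmax(),r.shape); print(n,k[0]-6,k[1]-6,r.max().round(2))
s=robot.state(); print(s["clock"],s["position"],s["ee_rot"],s["wrist_force"],s["joint_vel"].round(2),"tip z",s["position"][2]-120.8)
robot.hand_in()
```

```text
slip px 0 0 0.951
slip px 0 0 0.891
ring 0 0 0.4
dial 0 0 0.86
hood 0 0 0.99
jar 0 0 1.0
spanner 0 0 0.99
driver 0 0 0.98
15.9333 [566.18589087 219.89468379 149.43281445] [ 1.79993062e+02  2.36267178e-02 -1.74829919e+02] [ 0.22642291  0.01725059 -2.35816969] [ 0.03 -0.14  0.01  0.04  0.01  0.06 -0.07] tip z 28.63281445437589
the job is handed in; nothing more can be done
```

I slid the vise jaw open about 34 mm by its handle and lifted the rod straight up out of the vise. I then threaded it tip down through the dark press's upper and lower bushings and handed it in still gripped, at 15.9 s on the clock.

What the last checks showed:
- **Tip height:** about 28.6 mm above the desk, so about 15 mm below the lower bushing and 16.6 mm above the anvil. This is worked out from the tool height and the no-slip check, because the upper arm hid the tip from the cameras.
- **Grip:** the rod had not slipped in the fingers (0 px shift in the wrist view), and the tool was upright to within 0.03°.
- **Contact force:** the wrist force was only about the rod's weight (2 N), so there was no sign of jamming in either bushing.
- **Other things on the desk:** all six stood at 0 px shift from the first picture. The ring's match score was weak (0.40), probably because the arm's shadow now lies over it. It looks to be in the same place.

Two readings disagreed along the way. The position reading jumped by 2 mm after the first sideways correction above the press, so I lined the rod up again from the picture. The bore's rim and its brass block also gave centres up to 1.4 mm apart; I aimed between them.

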